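Plug in a relay and prove by a measured tug that its catches hold

TASK

One of the two relay sockets on the little control panel is empty: take the spare relay that stands on the bench, plug it into that socket and press it straight down until it is fully home and both spring catches have snapped over its foot. Then prove that it holds: pull it straight up with a force that rises to about 12 N, stop there and hold for half a second (much more, over 20 N, would spoil the catches), ease off and let go, leaving the relay fully home. Press gently, without ramming it, and do not disturb the other things on the bench.

Things in the scene. Friction and masses are not known exactly. Their poses are not given: they have to be found in the camera images.
- relay: The loose spare relay, 30 to 53 g, standing upright on its blades on the bench: a clear block 28 x 22 mm (x, y) with its works visible, on a black foot 36 x 22 mm that sticks out 4 mm at both x ends. Under it two rows of brass blades, 14 mm apart in x, each 3 x 16 mm, tips tapered. Origin: centre of the blades' lower ends, z up; blades 0 to 11 mm, foot 11 to 15, clear block 15 to 48 mm above it.
- relay_grip (a point): Point on the relay's axis 36 mm above its origin, to grip across the 22 mm width (along y) so that the fingers stay clear of the catches at the x ends. The relay fits either way round.
- socket: The empty relay socket, fixed on the panel's rail: grey, 76 x 30 mm (x, y), screw terminals at both x ends up to 25 mm high. Origin: centre of its underside, 19 to 25 mm above the bench; z up, x along its length. A like socket with a relay in it stands 100 mm away along y, on one side or the other.
- socket_deck (a point): Centre of the empty socket's flat deck, 30 mm above its underside (socket's axes). The deck has two slots for the blade rows, at x = -7 and +7 mm, each 5 x 19 mm (x, y), so the blades have 1 mm clearance in x and 1.5 mm in y.
- socket_seat (a point): Where the relay's origin lies when fully home, 11 mm under the deck's centre; foot and deck then meet. The catches bear on the foot from 8.5 mm above home, after the blades have entered the slots, and take about 14 N in all to pass. Once they have snapped, the relay has about 1 mm of play upward; then the pull rises by some 10 to 40 N per mm.
- catch_far: Black sprung catch at the +x end of the empty socket: an upright arm 10 mm wide, up to 19 mm above the deck, with a hooked nose pointing inward; the foot pushes it outward (up to 6 mm) on the way down and it snaps back over the foot. It should carry half of the pull. Origin as the socket's, not at the catch.
- catch_near: The like catch at the -x end of the empty socket. Origin as the socket's, turned by half a turn.
- catch_far_nose (a point): Lower edge of the far catch's nose, 4.9 mm above the deck; moves with the catch. The two noses' edges are 32 mm apart at rest and 36 mm while the foot passes between them.
- catch_near_nose (a point): The same on the near catch.
- panel: The control panel: a plywood board 120 x 230 x 12 mm (x, y, z), fixed on levelling feet 4 to 10 mm above the bench, with a metal rail along its middle (y) that carries the two sockets and, between them, terminal blocks up to 42 mm above its underside. Origin: centre of its underside.
- socket_in_use: The socket with a relay already plugged in, like the finished state; fixed, a bystander. Origin: centre of its underside.
- precision_driver: Thin brass screwdriver, 90 mm long, loose on the panel's front edge; a bystander.
- screwdriver_b: Screwdriver with blue handle, 122 mm, a bystander.
- tweezers: Tweezers, 122 mm, a bystander.
- multimeter: Yellow pocket meter, 133 x 69 x 41 mm, a bystander.
- hinged_tin: Flat green tin, 69 x 99 x 20 mm, a bystander.
- side_cutters: Side cutters, 115 mm, a bystander.
- flat_file: Small file, 162 mm, a bystander.
- flat_brush: Small brush, 133 mm, a bystander.
- loupe: Black eye loupe, 41 mm across, a bystander.
There are look-alikes about, which are no part of the job. Leave any purple or red look-alike of the relay alone.

How it is judged:
By the outcome, as a careful person would: the job done as asked, in the order asked, and still so for the second after the job is handed in, with the robot touching nothing.
It also fails if it takes over 61 s, if anything falls off the work surface, if the arm or the gripper's body presses on something with over 40 N, if the wrist force passes 120 N, or if a joint passes its speed limit or range.

ROBOT

A 6-joint arm with a two-finger parallel gripper is mounted at the origin on a cart in front of the work surface, level with it; the furniture and walls round the work are solid. World frame = base frame: x ahead of the robot, y to its left, z up, the work surface at z = 0. Lengths are in mm, angles in rad, forces in N, time in s.
With the tool pointing down it reaches from about 350 to 875 mm from the base axis. Payload 4.2 kg.
Tool frame: the origin (TCP) lies midway between the tips of the shut fingers; the grasp point (between the pads) lies 19 mm behind it; z points along the fingers, y is the line along which they close (so a half turn about z gives the same grasp; the last joint's range is limited). The gripper opens to 85 mm and grips with 20 to 120 N. Pads are 22 mm wide; open, the fingers measure 114 mm over their backs; the gripper's body (76 mm by 85 mm) begins 54 mm behind the grasp point. The pads swing forward as they close: fully open they stand 13 mm farther back than shut.
Start: joints at [1.427, 0.385, 0.008, 0, -1.194, -0.259], TCP at [244.964, 574.971, 211.112] pointing down, gripper open.
Joint ranges: [-3.14, 3.14], [-1.21, 2.06], [-1.07, 1.41], [-3.16, 2.05], [-2.99, -0.16], [-3.1, 3.1]. Speed limits (rad/s): [2.79, 2.79, 3.14, 3.14, 3.14, 3.14].

INTERFACE

Orientations are given as a 3x3 rotation matrix whose columns are the frame's x, y, z axes.
In Python, from bench import ctrl gives the robot as it stands.
- The arm moves only by the shell command python3 -m pendant 'ROWS' [FORCE]. ROWS is JSON, one flat list of numbers, 7 for each row, row after row: the shift along the tool's x, y, z in cm, then the turn, a rotation vector about the tool's x, y, z in rad, then the opening, from -1 (shut) to 1 (fully open). In form: [tx, ty, tz, ax, ay, az, fingers, tx, ty, tz, ax, ay, az, fingers, ...]. A call has 1 to 20 rows; each row is the pose to reach, as a shift and turn from the pose commanded when the call began, along the tool's axes at that moment; what a row does not reach only later rows make up. A row lasts 1/10 s, in which the tool goes at most 50 mm and 8.59 degrees, less where a joint would pass 70% of its speed; a pose out of reach is approached as far as the arm can. A call with a gripper value outside its range is refused whole. The fingers move at their own pace and stop on an object; FORCE is the grip in N (left out, the last holds). Time passes only in rows, so rows that repeat a pose let the fingers close. It gives the time, the measured TCP pose, the force, the opening and the grip force at its end, in the units of the state.
- ctrl.state(): the state, without advancing time (a new reading comes with each control period).
- ctrl.snapshot(name): name is "side" or "top"; returns a dict with "pixels" (420x560x3 uint8, red, green, blue), "fovy" (degrees; the focal length in pixels is half the picture's height over the tangent of half this angle, whatever the lens; pixels are square), "cx", "cy" (the principal point, pixels), "dist_coeffs" ([k1, k2, p1, p2, k3] as OpenCV has them; the pictures are not rectified), "view" (4x4, takes a point from world to camera coordinates). Camera axes: x right, y down, z forward; pixel columns grow to the right and rows downward; lengths in mm; the calibration is good to about 2 mm. A picture is of the moment at which its call begins. There is no depth.
- ctrl.finish_job(): hands the job in; it is judged then, once.
The state is a dict: "clock": time; "qpos": joint angles; "qvel": joint speeds; "effort": joint torques, N m; "tcp_pos": TCP position; "tcp_rot": TCP orientation; "wrist_force": force on the tool from outside, world axes, zero at the start; "moment": the same for the moment, N m; "opening": finger opening in mm; "gripper_force": force on a finger pad.
Only numpy, scipy, OpenCV 4.12 (cv2) and the standard library are available. Lean on these libraries where they do the work, as an engineer would, in place of code of your own. Each camera call takes 0.05 s, during which the arm holds its last target. There are 200 camera calls.

## Working session

There is one attempt and no reset: what is moved stays moved. The work goes in short steps, Python scripts to look and compute and a shell command to move; the robot and the scene stay as the last step left them, time stands still between calls to the robot, and variables do not carry over. Pictures are saved under pics/ and viewed, at most 10 in all, crops included, and the job is handed in when it is done.

```bash
mkdir -p pics
cat > h.py <<'E'
import numpy as np, cv2, pickle
from bench import ctrl
def snap(n,f):
    s=ctrl.snapshot(n); p=np.array(s["pixels"]); cv2.imwrite(f"pics/{f}.png",p[:,:,::-1]); pickle.dump(s,open(f"pics/{f}.pkl","wb")); return s
def load(f): return pickle.load(open(f"pics/{f}.pkl","rb"))
def K(s):
    f=210/np.tan(np.radians(s["fovy"])/2); return np.array([[f,0,s["cx"]],[0,f,s["cy"]],[0,0,1]])
def ray(s,uv):
    q=cv2.undistortPoints(np.array([[uv]],float),K(s),np.array(s["dist_coeffs"],float))[0,0]
    V=np.array(s["view"]);R=V[:3,:3];return -R.T@V[:3,3],R.T@np.array([q[0],q[1],1])
def onz(s,uv,z):
    o,d=ray(s,uv);return o+d*(z-o[2])/d[2]
def tri(a,ua,b,ub):
    o,d=ray(a,ua);p,e=ray(b,ub);t=np.linalg.lstsq(np.c_[d,-e],p-o,rcond=None)[0]
    x,y=o+d*t[0],p+e*t[1];return (x+y)/2,np.linalg.norm(x-y)
def proj(s,P):
    V=np.array(s["view"]);return cv2.projectPoints(np.array(P,float).reshape(-1,1,3),cv2.Rodrigues(V[:3,:3])[0],V[:3,3],K(s),np.array(s["dist_coeffs"],float))[0][:,0]
def crop(f,x0,y0,w,h,k,o):
    p=cv2.imread(f"pics/{f}.png")[y0:y0+h,x0:x0+w];cv2.imwrite(f"pics/{o}.png",cv2.resize(p,None,fx=k,fy=k,interpolation=cv2.INTER_CUBIC))
E
python3 - <<'E'
from h import *
a=snap("top","t0");b=snap("side","s0")
for s in(a,b):
    print(s["fovy"],s["cx"],s["cy"],s["dist_coeffs"]);print(np.round(np.array(s["view"]),3))
im=np.vstack([cv2.imread("pics/t0.png"),cv2.imread("pics/s0.png")]);print(im.shape)
print(ctrl.state())
E
```

```text
52.48787341117377 288.0987117163477 204.52856175207498 [-0.10479239  0.          0.          0.          0.        ]
[[-1.40000e-02 -1.00000e+00  1.80000e-02  5.50880e+01]
 [-9.82000e-01  1.00000e-02 -1.87000e-01  5.41697e+02]
 [ 1.87000e-01 -2.00000e-02 -9.82000e-01  8.91561e+02]
 [ 0.00000e+00  0.00000e+00  0.00000e+00  1.00000e+00]]
57.270300431499166 276.22919457151755 217.2927109847312 [-0.00469671  0.          0.          0.          0.        ]
[[-9.63000e-01 -2.68000e-01  1.60000e-02  4.99239e+02]
 [-1.76000e-01  5.88000e-01 -7.89000e-01  1.29092e+02]
 [ 2.02000e-01 -7.63000e-01 -6.14000e-01  8.42269e+02]
 [ 0.00000e+00  0.00000e+00  0.00000e+00  1.00000e+00]]
(840, 560, 3)
{'clock': 0.1, 'qpos': array([ 1.42664639e+00,  3.85456169e-01,  6.73285093e-03, -4.29304603e-04,
       -1.19399687e+00, -2.58587608e-01]), 'qvel': array([ 0.00029304, -0.00209632,  0.0036054 ,  0.00342036,  0.00187452,
        0.00052713]), 'effort': array([-4.16630860e-05, -3.93317914e+01,  1.88928884e+01,  4.19791505e+00,
       -2.61766858e-03,  3.76789053e-07]), 'tcp_pos': array([244.73429089, 574.46715042, 210.13443812]), 'tcp_rot': array([[ 9.19929457e-01, -3.92083338e-01, -6.71408100e-04],
       [-3.92083898e-01, -9.19927610e-01, -1.84653416e-03],
       [ 1.06348429e-04,  1.96192947e-03, -9.99998070e-01]]), 'wrist_force': array([ 0.06304734,  1.10370111, -0.84954784]), 'moment': array([-0.02831764, -0.03979854,  0.02574193]), 'gripper_force': 0.0, 'opening': 85.5700115408492}
```

View pics/t0.png

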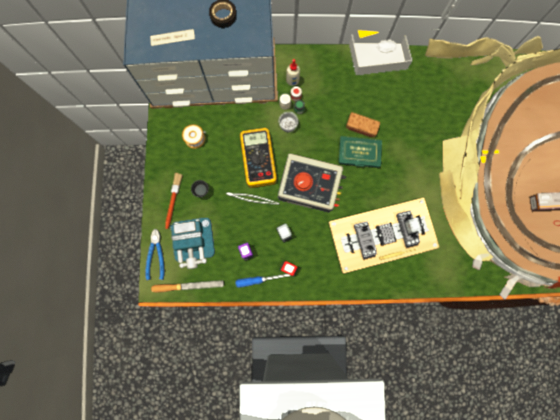

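View pics/s0.png

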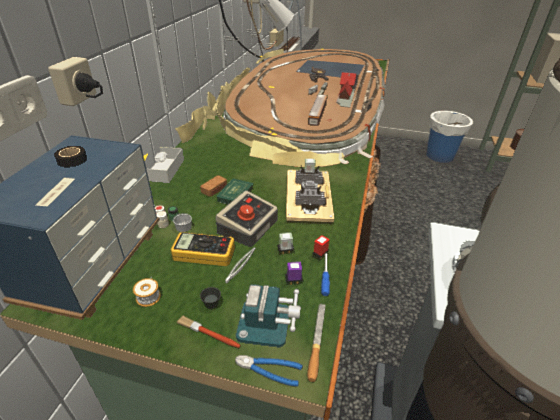

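In the top view there are three relay-like blocks: clear/grey (284,232), purple (245,251) and red (289,268). The clear one, at (286,241) in the side view, fits the description. The panel lies at about (385,235), with its two sockets at about (365,240) and (410,229). I'll confirm in an enlarged crop.

Run:
```python
from h import *
crop("t0",265,190,180,90,4,"a");crop("s0",265,150,100,110,5,"b")
p=cv2.imread("pics/a.png");q=cv2.imread("pics/b.png")
cv2.imwrite("pics/c0.png",p)
```

```text
(no output)
```

View pics/a.png

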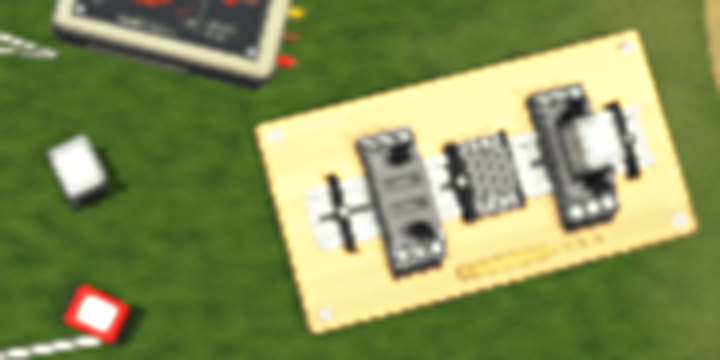

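View pics/b.png

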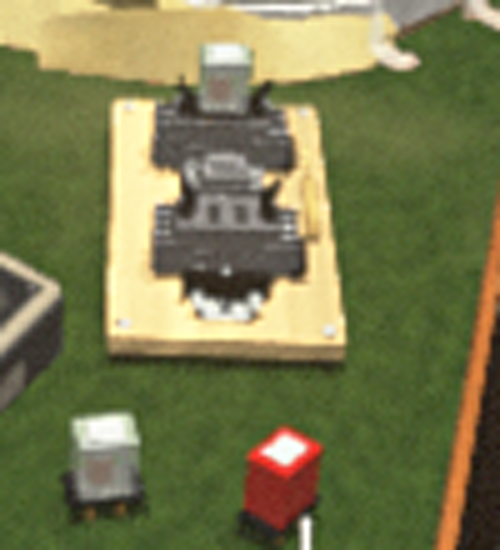

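```bash
cat >> h.py <<'E'
from scipy.optimize import least_squares
def fit(M,obs,x0):
    # M Nx3 model, obs list of (snap,uvs[N or nan]); pose x,y,z,yaw
    def P(x): c,s=np.cos(x[3]),np.sin(x[3]); return M@np.array([[c,s,0],[-s,c,0],[0,0,1]])+x[:3]
    def r(x):
        e=np.concatenate([(proj(s,P(x))-u).ravel() for s,u in obs]); return e[~np.isnan(e)]
    o=least_squares(r,x0); return o.x,np.abs(o.fun).max(),o.fun
E
python3 - <<'E'
from h import *
a,b=load("t0"),load("s0")
T=lambda l:np.array(l)/4+[265-.375,190-.375]
S=lambda l:np.array(l)/5+[265-.4,150-.4]
n=[np.nan,np.nan]
pan=np.array([[60,115,12],[60,-115,12],[-60,-115,12],[-60,115,12]],float)
x,m,f=fit(pan,[(a,T([[257,126],[637,30],[697,232],[312,333]])),(b,S([[107,345],[113,100],[316,105],[345,347]]))],[450,-150,6,0.2]);print("panel",x,np.round(f,1))
rel=np.array([[14,11,48],[14,-11,48],[-14,-11,48],[-14,11,48]],float)
x2,m,f=fit(rel,[(a,T([[48,148],[85,135],[106,182],[72,197]])),(b,S([[72,445],[78,415],[135,415],[139,443]]))],[450,0,0,0.3]);print("relay",x2,np.round(f,1))
x3,m,f=fit(rel,[(a,T([[48,148],[85,135],[106,182],[72,197]]))],[450,0,0,0.3]);print("relay T",x3)
sl,e=tri(a,T([[398,183]])[0],b,S([[234-23,211]])[0]);print(sl,e)
sl2,e=tri(a,T([[408,208]])[0],b,S([[234,211]])[0]);print(sl2,e)
# socket outline corners of terminals (76x30,z25)
E
```

```text
panel [ 4.75628989e+02 -1.70764880e+02  5.35793753e+00  2.33377444e-01] [ 0.2  0.8 -0.4  1.  -0.2  0.2  0.3  0.4 -0.7 -1.6 -0.5  0.3 -0.9  0.7
 -0.6 -0.3]
relay [ 4.82291939e+02  5.79321187e+01 -5.07070347e-01  3.51743148e-01] [ 0.6  0.9  0.7  0.7  0.   0.8 -0.9  0.6  0.3  0.2 -1.8 -0.2 -0.9 -0.7
 -0.6  0.1]
relay T [4.82891759e+02 5.82209960e+01 7.67379830e+00 4.03513315e-01]
[ 470.39583825 -116.84119177   54.85455376] 1.4347039715654637
[ 457.97132197 -121.86340646   53.77075494] 1.0798704483696213
```

```bash
cat >> h.py <<'E'
from scipy.spatial.transform import Rotation as Ro
def go(p,th):
    # tool y = -(relay y axis) at yaw th
    st=ctrl.state();R=st["tcp_rot"];y=np.array([np.sin(th),-np.cos(th),0]);z=np.array([0,0,-1.]);G=np.c_[np.cross(y,z),y,z]
    print("shift cm",np.round(R.T@(np.array(p)-st["tcp_pos"])/10,2),"rot",np.round(Ro.from_matrix(R.T@G).as_rotvec(),3))
    print("tcp",st["tcp_pos"].round(1),"F",st["wrist_force"].round(2),"open",st["opening"].round(1),"t",st["clock"])
E
python3 -c "
from h import *
go([482.5,58,150],.38)"
```

```text
shift cm [42.12 38.18  6.09] rot [ 0.002  0.001 -0.783]Traceback (most recent call last):
  File "<string>", line 3, in <module>
    go([482.5,58,150],.38)
    ~~^^^^^^^^^^^^^^^^^^^^
  File "h.py", line 32, in go
    print("tcp",st["tcp_pos"].round(1),"F",st["wrist_force"].round(2),"open",st["opening"].round(1),"t",st["clock"])
                                                                             ^^^^^^^^^^^^^^^^^^^
AttributeError: 'float' object has no attribute 'round'
```

```bash
sed -i 's/st\["opening"\].round(1)/round(st["opening"],1)/' h.py
python3 -m pendant '[21,19,0,0,0,-0.4,0, 42.1,38.2,1,0.002,0.001,-0.783,0, 42.1,38.2,1,0.002,0.001,-0.783,0, 42.1,38.2,1,0.002,0.001,-0.783,0, 42.1,38.2,1,0.002,0.001,-0.783,0, 42.1,38.2,1,0.002,0.001,-0.783,0, 42.1,38.2,1,0.002,0.001,-0.783,0, 42.1,38.2,1,0.002,0.001,-0.783,0, 42.1,38.2,1,0.002,0.001,-0.783,0, 42.1,38.2,6.1,0.002,0.001,-0.783,0, 42.1,38.2,6.1,0.002,0.001,-0.783,0, 42.1,38.2,6.1,0.002,0.001,-0.783,0, 42.1,38.2,6.1,0.002,0.001,-0.783,0, 42.1,38.2,6.1,0.002,0.001,-0.783,0, 42.1,38.2,6.1,0.002,0.001,-0.783,0, 42.1,38.2,6.1,0.002,0.001,-0.783,0, 42.1,38.2,6.1,0.002,0.001,-0.783,0, 42.1,38.2,6.1,0.002,0.001,-0.783,0]' 
python3 -c "
from h import *
go([482.5,58,14],.38)"
```

```text
clock: 1.9
tcp_pos: [482.5, 59.2, 150.5]
tcp_rot: [[0.928, 0.372, 0.002], [0.372, -0.928, 0.002], [0.002, -0.002, -1.0]]
wrist_force: [0.5, 0.2, 0.2]
opening: 42.4
gripper_force: 0.0
shift cm [-0.08  0.14 13.65] rot [-0.002 -0.002  0.002]
tcp [482.5  59.2 150.5] F [0.46 0.19 0.21] open 42.4 t 1.9
```

```bash
python3 -m pendant '[0,0.1,4,-0.002,-0.002,0,0, -0.1,0.1,8,-0.002,-0.002,0,0, -0.1,0.1,8,-0.002,-0.002,0,0, -0.1,0.1,8,-0.002,-0.002,0,0]'
python3 - <<'E'
from h import *
go([482.5,58,14],.38)
snap("top","t1");snap("side","s1")
crop("t1",255,200,60,60,6,"a1");crop("s1",245,180,90,80,6,"b1")
p=cv2.imread("pics/a1.png");q=cv2.imread("pics/b1.png");c=np.zeros((480,900,3),np.uint8);c[:360,:360]=p;c[:,360:]=q
c=cv2.resize(c[:, :],(800,427));cv2.imwrite("pics/c1.png",c)
E
```

```text
clock: 2.3
tcp_pos: [482.5, 57.5, 70.6]
tcp_rot: [[0.928, 0.372, -0.0], [0.372, -0.928, -0.002], [-0.001, 0.001, -1.0]]
wrist_force: [-0.4, 0.6, 1.6]
opening: 42.7
gripper_force: 0.0
shift cm [ 0.03 -0.05  5.66] rot [0.001 0.001 0.001]
tcp [482.5  57.5  70.6] F [-0.43  0.58  1.63] open 42.7 t 2.3
```

View pics/c1.png

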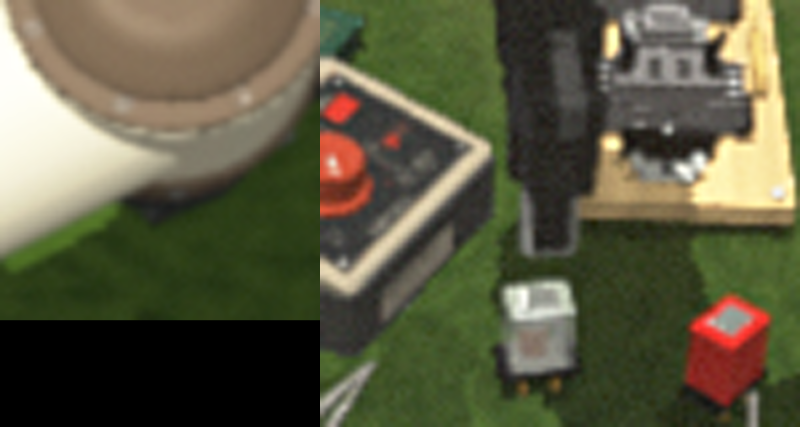

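```bash
python3 -m pendant '[0,0,2.5,0,0,0,0, 0.03,-0.05,4.2,0,0,0,0, 0.03,-0.05,5.6,0,0,0,0, 0.03,-0.05,5.6,0,0,0,0, 0.03,-0.05,5.6,0,0,0,0,0.03,-0.05,5.6,0,0,0,-0.4,0.03,-0.05,5.6,0,0,0,-0.7,0.03,-0.05,5.6,0,0,0,-0.7,0.03,-0.05,5.6,0,0,0,-0.7,0.03,-0.05,5.6,0,0,0,-0.7,0.03,-0.05,5.6,0,0,0,-0.7]' 60
python3 - <<'E'
from h import *
go([482.5,58,100],.38)
E
```

```text
clock: 3.5
tcp_pos: [483.5, 58.4, 15.7]
tcp_rot: [[0.928, 0.372, 0.003], [0.372, -0.928, 0.0], [0.003, 0.001, -1.0]]
wrist_force: [0.2, -0.1, 6.2]
opening: 20.6
gripper_force: 60.7
shift cm [-0.08  0.01 -8.43] rot [ 0.001 -0.003  0.001]
tcp [483.5  58.4  15.7] F [ 0.16 -0.08  6.15] open 20.6 t 3.5
```

```bash
python3 -m pendant '[0,0,-1,0,0,0,-0.7, 0,0,-4,0,0,0,-0.7, 0,0,-8.5,0,0,0,-0.7, 0,0,-11,0,0,0,-0.7, 0,0,-11,0,0,0,-0.7, 0,0,-11,0,0,0,-0.7]'
python3 - <<'E'
from h import *
go([464,-120,101],.233)
E
```

```text
clock: 4.1
tcp_pos: [481.8, 58.0, 124.7]
tcp_rot: [[0.929, 0.371, 0.001], [0.371, -0.929, 0.0], [0.001, -0.0, -1.0]]
wrist_force: [-0.8, -0.3, -0.2]
opening: 20.2
gripper_force: 60.0
shift cm [-8.26 15.87  2.36] rot [-0.    -0.001  0.147]
tcp [481.8  58.  124.7] F [-0.76 -0.27 -0.22] open 20.2 t 4.1
```

```bash
python3 -m pendant '[-2,4,0,0,0,0.03,-0.7, -4.1,7.9,0,0,0,0.07,-0.7, -6.2,11.9,0,0,0,0.12,-0.7, -8.2,15.9,0,0,0,0.147,-0.7, -8.2,15.9,2.3,0,0,0.147,-0.7, -8.2,15.9,2.3,0,0,0.147,-0.7, -8.2,15.9,2.3,0,0,0.147,-0.7, -8.2,15.9,2.3,0,0,0.147,-0.7]'
python3 - <<'E'
from h import *
go([464,-120,101],.233)
snap("top","t2");snap("side","s2")
crop("s2",290,145,70,80,7,"b1")
crop("t2",330,200,110,80,5,"a1")
p=cv2.imread("pics/a1.png");q=cv2.imread("pics/b1.png");c=np.zeros((560,1040,3),np.uint8);c[:400,490:]=p;c[:,:490]=q
cv2.imwrite("pics/c2.png",c[:560,:800])
E
```

```text
clock: 4.9
tcp_pos: [465.3, -119.5, 101.4]
tcp_rot: [[0.973, 0.233, -0.0], [0.233, -0.973, -0.001], [-0.0, 0.001, -1.0]]
wrist_force: [-0.1, -0.4, -0.4]
opening: 20.6
gripper_force: 59.9
shift cm [-0.14  0.02  0.04] rot [0.001 0.    0.002]
tcp [ 465.3 -119.5  101.4] F [-0.07 -0.36 -0.41] open 20.6 t 4.9
```

View pics/c2.png

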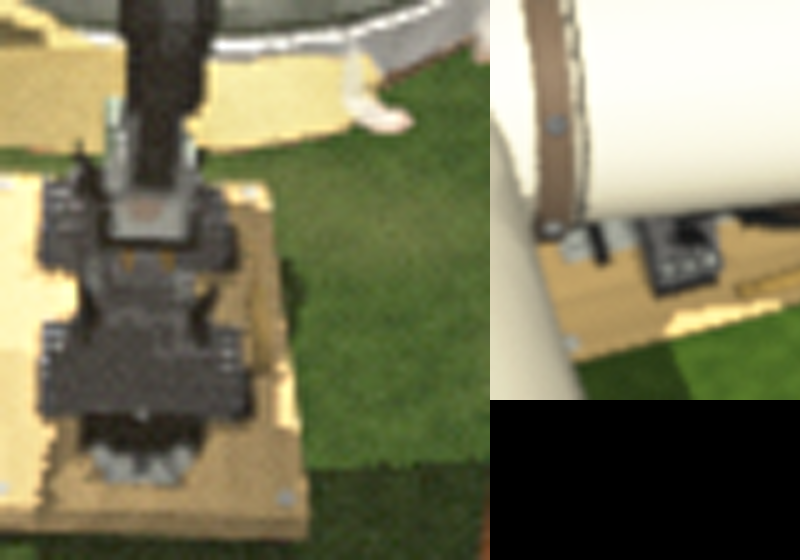

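Run:
```python
from h import *
c=np.zeros((600,800,3),np.uint8)
def g(f,x,y,w,h,k=12):
    p=cv2.imread(f"pics/{f}.png")[y:y+h,x:x+w].astype(float); p=255*(p/255)**.6
    p=cv2.resize(p.clip(0,255).astype(np.uint8),None,fx=k,fy=k,interpolation=cv2.INTER_CUBIC)
    for i in range(0,w,5): cv2.putText(p,str(x+i),(i*k,8),0,.3,(0,255,255));p[10:14,i*k+k//2]=(0,255,255)
    for i in range(0,h,5): cv2.putText(p,str(y+i),(0,i*k+k//2+3),0,.3,(0,255,255));p[i*k+k//2,18:23]=(0,255,255)
    return p
c[:540,:312]=g("t0",352,217,26,45);c[:288,320:]=g("s0",291,182,40,24);c[300:,320:]=g("s2",291,170,40,25)
cv2.imwrite("pics/c3.png",c)
```

```text
(no output)
```

View pics/c3.png

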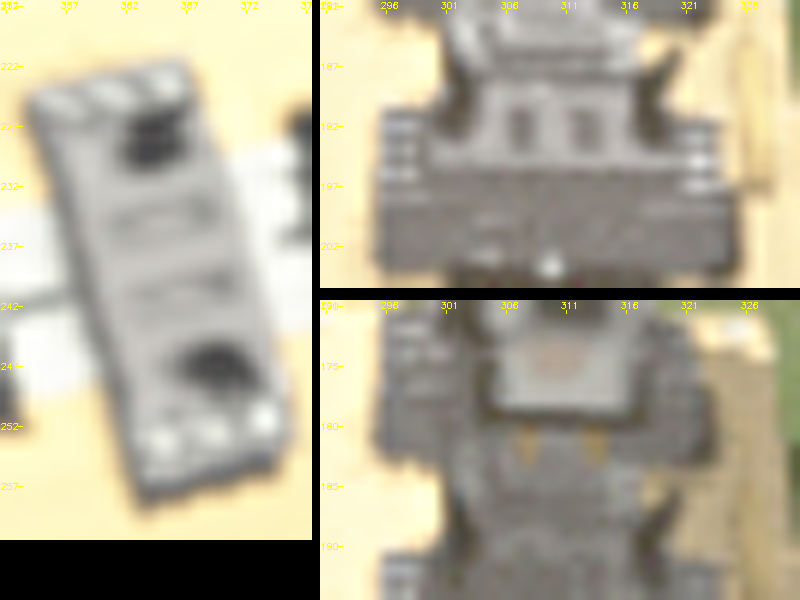

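Run:
```python
from h import *
a,b,s2=load("t0"),load("s0"),load("s2")
T=lambda u:np.array([352,217])+(np.array(u)-5.5)/12
S=lambda u:np.array([291,182])+(np.array(u)-[325.5,5.5])/12
B=lambda u:np.array([291,170])+(np.array(u)-[325.5,305.5])/12
M=np.array([[7,0,0],[-7,0,0]],float)
for z in (None,50,52,54):
    if z is None: x,m,f=fit(M,[(a,T([[163,219],[179,288]])),(b,S([[521,127],[587,127]]))],[464,-120,53,.23]);print(x,f.round(2))
    else:
        for s,u in((a,T([[163,219],[179,288]])),(b,S([[521,127],[587,127]]))): print(z,[onz(s,v,z).round(1) for v in u])
# relay held: tips near edge y=+8,z=0
th=.233;c,s=np.cos(th),np.sin(th);Rz=np.array([[c,-s,0],[s,c,0],[0,0,1]])
def P(dx,dz): return np.array([[7+dx,8,dz],[-7+dx,8,dz]])@Rz.T+[465.3,-119.5,85.7]
r=least_squares(lambda q:(proj(s2,P(*q))-B([[529,460],[596,460]])).ravel(),[0,0]);print("relay in gripper dx,dz",r.x,r.fun)
```

```text
[ 4.64403057e+02 -1.20776994e+02  5.28741756e+01  2.04620279e-01] [-0.02  0.61  0.21  1.07 -0.94 -0.32 -1.02 -0.04]
50 [array([ 472.9, -120. ,   50. ]), array([ 460.2, -122.4,   50. ])]
50 [array([ 469.3, -122.8,   50. ]), array([ 455.6, -127. ,   50. ])]
52 [array([ 472.7, -119.6,   52. ]), array([ 460., -122.,   52.])]
52 [array([ 468.8, -119.9,   52. ]), array([ 455.2, -124.1,   52. ])]
54 [array([ 472.5, -119.2,   54. ]), array([ 459.8, -121.6,   54. ])]
54 [array([ 468.4, -117. ,   54. ]), array([ 454.7, -121.1,   54. ])]
relay in gripper dx,dz [-2.85379483  0.86659886] [ 0.00773947 -0.09496455 -0.00773575  0.09489091]
```

Run:
```python
from h import *
a,b=load("t0"),load("s0")
print(onz(a,np.array([77.75,165.5])/4+[264.6,189.6],48),onz(b,np.array([106,429.5])/5+[264.6,149.6],48))
```

```text
[483.88995385  58.1946991   48.        ] [480.36592001  58.65030371  48.        ]
```

```bash
python3 -m pendant '[-0.05,0.1,1,0,0,0,-0.7, -0.05,0.1,2,0,0,0,-0.7, -0.05,0.1,2.7,0,0,0,-0.7, -0.05,0.1,2.7,0,0,0,-0.7, -0.05,0.1,2.7,0,0,0,-0.7]'
python3 - <<'E'
from h import *
go([464.6,-120.6,74],.233)
snap("side","s3")
c=np.zeros((600,800,3),np.uint8)
def g(f,x,y,w,h,k=14):
    p=cv2.imread(f"pics/{f}.png")[y:y+h,x:x+w].astype(float); p=255*(p/255)**.5
    p=cv2.resize(p.clip(0,255).astype(np.uint8),None,fx=k,fy=k,interpolation=cv2.INTER_CUBIC)
    for i in range(0,w,5): cv2.putText(p,str(x+i),(i*k,8),0,.3,(0,255,255));p[10:14,i*k+k//2]=(0,255,255)
    for i in range(0,h,5): cv2.putText(p,str(y+i),(0,i*k+k//2+3),0,.3,(0,255,255));p[i*k+k//2,18:23]=(0,255,255)
    return p
cv2.imwrite("pics/c4.png",g("s3",288,168,44,40))
E
```

```text
clock: 5.5
tcp_pos: [464.7, -121.2, 73.9]
tcp_rot: [[0.973, 0.231, -0.001], [0.231, -0.973, -0.001], [-0.001, 0.001, -1.0]]
wrist_force: [-0.3, 0.4, -1.0]
opening: 20.5
gripper_force: 60.0
shift cm [ 0.01 -0.06 -0.01] rot [0.001 0.001 0.   ]
tcp [ 464.7 -121.2   73.9] F [-0.26  0.45 -0.97] open 20.5 t 5.5
```

View pics/c4.png

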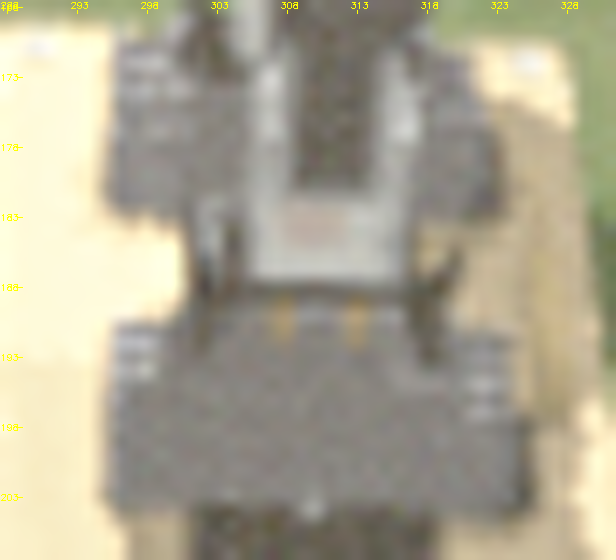

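Run:
```python
from h import *
b,s3=load("s0"),load("s3")
S=lambda u:np.array([291,182])+(np.array(u)-[325.5,5.5])/12
B=lambda u:np.array([288,168])+(np.array(u)-6.5)/14
th=.233;c,s=np.cos(th),np.sin(th);Rz=np.array([[c,-s,0],[s,c,0],[0,0,1]])
t=ctrl.state()["tcp_pos"]
r=least_squares(lambda q:(proj(s3,np.array([[7+q[0],8,q[1]],[-7+q[0],8,q[1]]])@Rz.T+[t[0],t[1],t[2]-15.7])-B([[284,347],[355,347]])).ravel(),[0,0]);print("relay dx,dz",r.x)
for z in(50,52,54):
    r=least_squares(lambda q:(proj(b,np.array([[7+q[0],q[1],0],[-7+q[0],q[1],0]])@Rz.T+[t[0],t[1],z])-S([[521,127],[587,127]])).ravel(),[0,0]);print(z,"socket dx,dy rel to tcp",r.x)
```

```text
relay dx,dz [-3.23406102 -1.66151665]
50 socket dx,dy rel to tcp [-3.24850915 -3.00415181]
52 socket dx,dy rel to tcp [-3.01555523 -0.03589223]
54 socket dx,dy rel to tcp [-2.78260186  2.93236364]
```

```bash
python3 -m pendant '[0.01,-0.01,0.15,0,0,0,-0.7, 0.01,-0.01,0.3,0,0,0,-0.7, 0.01,-0.01,0.4,0,0,0,-0.7,0.01,-0.01,0.4,0,0,0,-0.7]'
python3 -m pendant '[0,0,0.1,0,0,0,-0.7, 0,0,0.2,0,0,0,-0.7,0,0,0.2,0,0,0,-0.7]'
```

```text
clock: 5.95
tcp_pos: [464.7, -121.1, 70.2]
tcp_rot: [[0.973, 0.231, -0.0], [0.231, -0.973, -0.001], [-0.0, 0.001, -1.0]]
wrist_force: [-0.2, -0.1, -1.1]
opening: 20.0
gripper_force: 60.0
clock: 6.25
tcp_pos: [464.7, -121.1, 68.1]
tcp_rot: [[0.973, 0.231, -0.0], [0.231, -0.973, -0.001], [-0.001, 0.001, -1.0]]
wrist_force: [0.3, 0.8, 0.3]
opening: 19.7
gripper_force: 60.0
```

```bash
python3 -m pendant '[0,0,0.1,0,0,0,-0.7,0,0,0.1,0,0,0,-0.7]'
python3 -m pendant '[0,0,0.1,0,0,0,-0.7,0,0,0.1,0,0,0,-0.7]'
```

```text
clock: 6.45
tcp_pos: [464.7, -121.1, 67.1]
tcp_rot: [[0.973, 0.231, -0.0], [0.231, -0.973, -0.001], [-0.001, 0.001, -1.0]]
wrist_force: [0.1, 0.3, -0.2]
opening: 20.3
gripper_force: 60.0
clock: 6.65
tcp_pos: [464.6, -121.2, 66.2]
tcp_rot: [[0.973, 0.231, -0.001], [0.231, -0.973, -0.001], [-0.001, 0.001, -1.0]]
wrist_force: [-1.6, -0.6, 0.9]
opening: 20.4
gripper_force: 60.1
```

```bash
python3 -m pendant '[0,0,0.05,0,0,0,-0.7,0,0,0.1,0,0,0,-0.7]'
python3 -m pendant '[0,0,0.05,0,0,0,-0.7,0,0,0.1,0,0,0,-0.7]'
```

```text
clock: 6.85
tcp_pos: [464.8, -121.2, 65.6]
tcp_rot: [[0.973, 0.231, -0.0], [0.231, -0.973, -0.001], [-0.001, 0.001, -1.0]]
wrist_force: [-1.7, -0.5, 6.4]
opening: 20.4
gripper_force: 60.6
clock: 7.05
tcp_pos: [464.9, -121.3, 65.2]
tcp_rot: [[0.973, 0.232, 0.0], [0.232, -0.973, -0.001], [-0.0, 0.001, -1.0]]
wrist_force: [-3.4, 0.6, 9.5]
opening: 20.7
gripper_force: 61.1
```

```bash
python3 -m pendant '[0,0,0.05,0,0,0,-0.7,0,0,0.1,0,0,0,-0.7]'
python3 - <<'E'
from h import *
go([0,0,0],.233);print(ctrl.state()["moment"])
snap("side","s4")
p=cv2.imread("pics/s4.png")[168:208,288:332].astype(float);p=255*(p/255)**.5
cv2.imwrite("pics/c5.png",cv2.resize(p.astype(np.uint8),None,fx=14,fy=14,interpolation=cv2.INTER_CUBIC))
E
```

```text
clock: 7.25
tcp_pos: [465.3, -121.4, 64.5]
tcp_rot: [[0.973, 0.232, 0.001], [0.232, -0.973, -0.001], [0.001, 0.002, -1.0]]
wrist_force: [-2.7, -0.2, 9.8]
opening: 20.1
gripper_force: 61.2
shift cm [-42.45 -22.61   6.39] rot [ 0.002 -0.001  0.001]
tcp [ 465.3 -121.4   64.5] F [-2.65 -0.17  9.78] open 20.1 t 7.25
[-0.07505848  0.91173    -0.02040905]
```

View pics/c5.png

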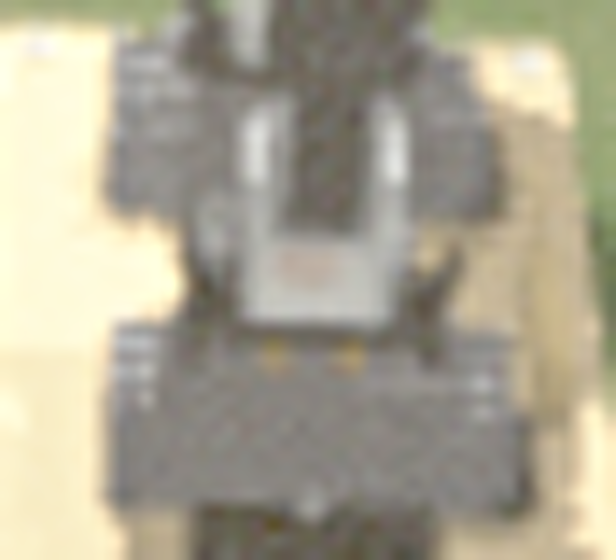

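The blades are sinking into the slots: less of them shows than before. The lateral drift is small, so I'll correct it and keep pressing.

```bash
python3 -m pendant '[-0.05,0,0,0,0,0,-0.7,-0.05,0,0.05,0,0,0,-0.7,-0.05,0,0.1,0,0,0,-0.7]'
python3 -m pendant '[0,0,0.05,0,0,0,-0.7,0,0,0.1,0,0,0,-0.7]'
python3 -c "
from bench import ctrl
print(ctrl.state()['moment'])"
```

```text
clock: 7.6
tcp_pos: [465.6, -121.5, 63.9]
tcp_rot: [[0.973, 0.232, 0.003], [0.232, -0.973, -0.001], [0.002, 0.002, -1.0]]
wrist_force: [-1.9, -0.6, 11.9]
opening: 20.3
gripper_force: 61.4
clock: 7.8
tcp_pos: [465.5, -121.4, 62.7]
tcp_rot: [[0.973, 0.232, 0.003], [0.232, -0.973, -0.001], [0.002, 0.002, -1.0]]
wrist_force: [-0.8, -1.3, 2.0]
opening: 20.7
gripper_force: 60.2
[-0.14117826  0.23718671  0.09835795]
```

```bash
python3 -m pendant '[0,0,0.05,0,0,0,-0.7,0,0,0.1,0,0,0,-0.7]'
python3 -m pendant '[0,0,0.05,0,0,0,-0.7,0,0,0.1,0,0,0,-0.7]'
python3 -m pendant '[0,0,0.05,0,0,0,-0.7,0,0,0.1,0,0,0,-0.7]'
```

```text
clock: 8.0
tcp_pos: [464.8, -121.2, 60.4]
tcp_rot: [[0.973, 0.231, 0.001], [0.231, -0.973, -0.001], [0.001, 0.001, -1.0]]
wrist_force: [-0.5, -0.4, 3.0]
opening: 20.3
gripper_force: 60.3
clock: 8.2
tcp_pos: [464.2, -121.1, 58.8]
tcp_rot: [[0.973, 0.231, -0.001], [0.231, -0.973, -0.0], [-0.001, 0.0, -1.0]]
wrist_force: [0.7, 0.1, -0.1]
opening: 20.0
gripper_force: 59.9
clock: 8.4
tcp_pos: [463.9, -121.2, 58.2]
tcp_rot: [[0.973, 0.231, -0.001], [0.231, -0.973, -0.001], [-0.002, 0.0, -1.0]]
wrist_force: [-2.7, 2.6, 7.0]
opening: 20.2
gripper_force: 60.9
```

```bash
python3 -m pendant '[0.02,0,0.04,0,0,0,-0.7,0.02,0,0.08,0,0,0,-0.7,0.02,0,0.08,0,0,0,-0.7]'
python3 -m pendant '[0,0,0.04,0,0,0,-0.7,0,0,0.08,0,0,0,-0.7,0,0,0.08,0,0,0,-0.7]'
```

```text
clock: 8.7
tcp_pos: [463.9, -121.2, 58.2]
tcp_rot: [[0.973, 0.231, -0.001], [0.231, -0.973, -0.001], [-0.002, 0.001, -1.0]]
wrist_force: [-3.5, 2.6, 9.8]
opening: 20.1
gripper_force: 61.3
clock: 9.0
tcp_pos: [463.9, -121.2, 58.2]
tcp_rot: [[0.973, 0.232, -0.001], [0.232, -0.973, -0.001], [-0.001, 0.001, -1.0]]
wrist_force: [-6.9, 2.5, 15.2]
opening: 20.3
gripper_force: 61.9
```

```bash
python3 -m pendant '[-0.06,0,-0.1,0,0,0,-0.7,-0.06,0,-0.2,0,0,0,-0.7,-0.06,0,-0.2,0,0,0,-0.7]'
python3 -m pendant '[0,0,-0.05,0,0,0,-0.7,0,0,-0.1,0,0,0,-0.7,0,0,-0.1,0,0,0,-0.7]'
```

```text
clock: 9.3
tcp_pos: [463.9, -121.3, 58.4]
tcp_rot: [[0.973, 0.231, -0.0], [0.231, -0.973, -0.001], [-0.0, 0.001, -1.0]]
wrist_force: [-0.4, 0.2, -1.4]
opening: 20.3
gripper_force: 60.0
clock: 9.6
tcp_pos: [463.7, -121.3, 59.2]
tcp_rot: [[0.973, 0.231, -0.001], [0.231, -0.973, -0.001], [-0.001, 0.0, -1.0]]
wrist_force: [0.3, -0.9, -2.1]
opening: 20.6
gripper_force: 59.7
```

```bash
python3 -m pendant '[0,0,-0.02,0,0,0,-0.7,0,0,-0.05,0,0,0,-0.7,0,0,-0.05,0,0,0,-0.7]'
python3 -m pendant '[0,0,-0.02,0,0,0,-0.7,0,0,-0.05,0,0,0,-0.7,0,0,-0.05,0,0,0,-0.7]'
```

```text
clock: 9.9
tcp_pos: [463.6, -121.3, 59.4]
tcp_rot: [[0.973, 0.231, -0.001], [0.231, -0.973, -0.0], [-0.001, 0.0, -1.0]]
wrist_force: [1.6, -1.5, -9.9]
opening: 20.4
gripper_force: 59.0
clock: 10.2
tcp_pos: [463.2, -121.1, 59.6]
tcp_rot: [[0.973, 0.231, -0.002], [0.231, -0.973, -0.0], [-0.002, -0.0, -1.0]]
wrist_force: [3.1, 0.5, -16.9]
opening: 20.3
gripper_force: 59.2
```

```bash
python3 -m pendant '[0,0,0.05,0,0,0,-0.7,0,0,0.1,0,0,0,-0.7,0,0,0.15,0,0,0,-0.7,0,0,0.15,0,0,0,-0.7]'
python3 -m pendant '[0,0,-0.03,0,0,0,-0.7,0,0,-0.06,0,0,0,-0.7,0,0,-0.09,0,0,0,-0.7,0,0,-0.11,0,0,0,-0.7,0,0,-0.11,0,0,0,-0.7]'
```

```text
clock: 10.6
tcp_pos: [463.5, -121.2, 59.4]
tcp_rot: [[0.973, 0.231, -0.001], [0.231, -0.973, -0.001], [-0.001, 0.0, -1.0]]
wrist_force: [-0.4, 2.5, -8.3]
opening: 20.1
gripper_force: 60.2
clock: 11.1
tcp_pos: [463.4, -121.3, 59.6]
tcp_rot: [[0.973, 0.231, -0.001], [0.231, -0.973, -0.0], [-0.001, 0.0, -1.0]]
wrist_force: [0.5, 1.2, -16.0]
opening: 20.3
gripper_force: 59.3
```

```bash
python3 -m pendant '[0,0,0.03,0,0,0,-0.7,0,0,0.05,0,0,0,-0.7]'
python3 -m pendant '[0,0,0,0,0,0,-0.7,0,0,0,0,0,0,-0.7]'
```

```text
clock: 11.3
tcp_pos: [463.4, -121.3, 59.5]
tcp_rot: [[0.973, 0.231, -0.001], [0.231, -0.973, -0.001], [-0.001, 0.0, -1.0]]
wrist_force: [-0.2, 2.1, -14.6]
opening: 20.5
gripper_force: 59.6
clock: 11.5
tcp_pos: [463.5, -121.3, 59.6]
tcp_rot: [[0.973, 0.231, -0.001], [0.231, -0.973, -0.001], [-0.001, 0.0, -1.0]]
wrist_force: [-1.6, 2.2, -14.1]
opening: 20.5
gripper_force: 59.4
```

```bash
python3 -m pendant '[-0.01,0,0.02,0,0,0,-0.7,-0.01,0,0.04,0,0,0,-0.7,-0.01,0,0.04,0,0,0,-0.7]'
python3 -m pendant '[0,0,0,0,0,0,-0.7,0,0,0,0,0,0,-0.7,0,0,0,0,0,0,-0.7,0,0,0,0,0,0,-0.7]'
python3 -m pendant '[0,0,0,0,0,0,-0.7,0,0,0,0,0,0,-0.7,0,0,0,0,0,0,-0.7,0,0,0,0,0,0,-0.7]'
```

```text
clock: 11.8
tcp_pos: [463.6, -121.4, 59.5]
tcp_rot: [[0.973, 0.231, -0.001], [0.231, -0.973, -0.001], [-0.001, 0.001, -1.0]]
wrist_force: [-1.4, 1.8, -12.6]
opening: 20.0
gripper_force: 59.8
clock: 12.2
tcp_pos: [463.8, -121.5, 59.5]
tcp_rot: [[0.973, 0.231, -0.0], [0.231, -0.973, -0.001], [-0.0, 0.001, -1.0]]
wrist_force: [-1.5, 1.0, -11.6]
opening: 20.5
gripper_force: 59.9
clock: 12.6
tcp_pos: [463.8, -121.4, 59.4]
tcp_rot: [[0.973, 0.231, -0.0], [0.231, -0.973, -0.001], [-0.0, 0.001, -1.0]]
wrist_force: [-2.8, -0.6, -9.7]
opening: 20.0
gripper_force: 60.1
```

```bash
python3 -m pendant '[0,0,-0.03,0,0,0,-0.7,0,0,-0.04,0,0,0,-0.7]'
python3 -m pendant '[0,0,-0.01,0,0,0,-0.7,0,0,-0.01,0,0,0,-0.7,0,0,-0.01,0,0,0,-0.7]'
python3 -m pendant '[0,0,-0.005,0,0,0,-0.7,0,0,-0.01,0,0,0,-0.7,0,0,-0.01,0,0,0,-0.7]'
python3 -m pendant '[0,0,0,0,0,0,-0.7,0,0,0,0,0,0,-0.7]'
```

```text
clock: 12.8
tcp_pos: [463.8, -121.4, 59.5]
tcp_rot: [[0.973, 0.231, -0.0], [0.231, -0.973, -0.001], [-0.0, 0.001, -1.0]]
wrist_force: [-1.0, -0.9, -12.4]
opening: 20.4
gripper_force: 59.7
clock: 13.1
tcp_pos: [463.7, -121.4, 59.6]
tcp_rot: [[0.973, 0.231, -0.0], [0.231, -0.973, -0.001], [-0.001, 0.001, -1.0]]
wrist_force: [-1.1, -0.9, -14.7]
opening: 19.9
gripper_force: 59.4
clock: 13.4
tcp_pos: [463.7, -121.4, 59.6]
tcp_rot: [[0.973, 0.231, -0.0], [0.231, -0.973, -0.001], [-0.001, 0.0, -1.0]]
wrist_force: [-0.5, -1.6, -17.1]
opening: 20.3
gripper_force: 59.2
clock: 13.6
tcp_pos: [463.7, -121.4, 59.7]
tcp_rot: [[0.973, 0.231, -0.001], [0.231, -0.973, -0.001], [-0.001, 0.0, -1.0]]
wrist_force: [-0.2, -1.8, -18.9]
opening: 20.2
gripper_force: 59.3
```

```bash
python3 -m pendant '[0,0,0.06,0,0,0,-0.7]'
python3 -m pendant '[0,0,0.03,0,0,0,-0.7]'
```

```text
clock: 13.7
tcp_pos: [463.8, -121.4, 59.5]
tcp_rot: [[0.973, 0.231, -0.0], [0.231, -0.973, -0.001], [-0.001, 0.001, -1.0]]
wrist_force: [-1.4, -0.6, -12.1]
opening: 20.4
gripper_force: 60.0
clock: 13.8
tcp_pos: [463.8, -121.4, 59.5]
tcp_rot: [[0.973, 0.231, -0.0], [0.231, -0.973, -0.001], [-0.0, 0.001, -1.0]]
wrist_force: [-3.0, -1.1, -11.1]
opening: 20.4
gripper_force: 60.1
```

```bash
python3 -m pendant '[0,0,-0.04,0,0,0,-0.7,0,0,-0.04,0,0,0,-0.7]'
python3 -m pendant '[0,0,0,0,0,0,-0.7,0,0,0,0,0,0,-0.7]'
```

```text
clock: 14.0
tcp_pos: [463.8, -121.4, 59.5]
tcp_rot: [[0.973, 0.231, -0.0], [0.231, -0.973, -0.001], [-0.0, 0.001, -1.0]]
wrist_force: [-1.8, -1.8, -14.2]
opening: 20.1
gripper_force: 59.7
clock: 14.2
tcp_pos: [463.8, -121.4, 59.5]
tcp_rot: [[0.973, 0.231, -0.0], [0.231, -0.973, -0.001], [-0.0, 0.001, -1.0]]
wrist_force: [-1.8, -1.8, -13.6]
opening: 20.2
gripper_force: 59.8
```

Almost steady. I'll trim slightly and hold.

```bash
python3 -m pendant '[0,0,0.015,0,0,0,-0.7,0,0,0.015,0,0,0,-0.7]'
python3 -m pendant '[0,0,-0.01,0,0,0,-0.7,0,0,-0.01,0,0,0,-0.7]'
python3 -m pendant '[0,0,0,0,0,0,-0.7,0,0,0,0,0,0,-0.7]'
python3 -m pendant '[0,0,0,0,0,0,-0.7,0,0,0,0,0,0,-0.7]'
```

```text
clock: 14.4
tcp_pos: [463.9, -121.4, 59.5]
tcp_rot: [[0.973, 0.231, -0.0], [0.231, -0.973, -0.001], [-0.0, 0.001, -1.0]]
wrist_force: [-2.2, -1.1, -11.2]
opening: 20.2
gripper_force: 60.1
clock: 14.6
tcp_pos: [463.8, -121.4, 59.5]
tcp_rot: [[0.973, 0.231, -0.0], [0.231, -0.973, -0.001], [-0.0, 0.001, -1.0]]
wrist_force: [-3.2, -0.6, -11.6]
opening: 20.3
gripper_force: 60.1
clock: 14.8
tcp_pos: [463.9, -121.4, 59.5]
tcp_rot: [[0.973, 0.231, -0.0], [0.231, -0.973, -0.001], [-0.0, 0.001, -1.0]]
wrist_force: [-2.5, -2.3, -11.1]
opening: 20.2
gripper_force: 60.1
clock: 15.0
tcp_pos: [463.9, -121.3, 59.4]
tcp_rot: [[0.973, 0.231, -0.0], [0.231, -0.973, -0.001], [-0.0, 0.001, -1.0]]
wrist_force: [-2.0, -1.0, -11.3]
opening: 20.4
gripper_force: 60.1
```

```bash
python3 -m pendant '[0,0,0.03,0,0,0,-0.7,0,0,0.06,0,0,0,-0.7,0,0,0.1,0,0,0,-0.7,0,0,0.13,0,0,0,-0.7,0,0,0.13,0,0,0,-0.7]'
python3 -m pendant '[0,0,0.02,0,0,0,-0.7,0,0,0.02,0,0,0,-0.7]'
```

```text
clock: 15.5
tcp_pos: [465.7, -121.3, 59.2]
tcp_rot: [[0.973, 0.232, 0.004], [0.232, -0.973, -0.001], [0.003, 0.002, -1.0]]
wrist_force: [-1.4, 0.6, -1.7]
opening: 20.1
gripper_force: 61.3
clock: 15.7
tcp_pos: [465.6, -121.3, 58.9]
tcp_rot: [[0.973, 0.232, 0.004], [0.232, -0.973, -0.001], [0.003, 0.002, -1.0]]
wrist_force: [-0.2, -0.8, 0.2]
opening: 20.1
gripper_force: 61.5
```

```bash
python3 -m pendant '[-0.05,0,0.03,0,0,0,-0.7,-0.08,0,0.06,0,0,0,-0.7,-0.08,0,0.08,0,0,0,-0.7]'
python3 -m pendant '[0,0,0.03,0,0,0,-0.7,0,0,0.05,0,0,0,-0.7]'
```

```text
clock: 16.0
tcp_pos: [464.7, -121.5, 58.2]
tcp_rot: [[0.973, 0.232, 0.003], [0.232, -0.973, -0.001], [0.003, 0.002, -1.0]]
wrist_force: [-0.2, 2.2, 7.0]
opening: 20.3
gripper_force: 62.4
clock: 16.2
tcp_pos: [464.7, -121.5, 58.2]
tcp_rot: [[0.973, 0.232, 0.003], [0.232, -0.973, -0.001], [0.003, 0.002, -1.0]]
wrist_force: [-2.9, 3.1, 11.0]
opening: 19.9
gripper_force: 62.9
```

```bash
python3 -m pendant '[0,0,-0.05,0,0,0,-0.7,0,0,-0.05,0,0,0,-0.45,0,0,-0.05,0,0,0,-0.3,0,0,-0.05,0,0,0,-0.25,0,0,-0.05,0,0,0,-0.25]'
python3 -m pendant '[0,0,-1,0,0,0,-0.25,0,0,-3,0,0,0,-0.25,0,0,-6,0,0,0,-0.25,0,0,-10,0,0,0,-0.25,0,0,-14,0,0,0,-0.25,-5,-10,-16,0,0,0,-0.25,-5,-14,-16,0,0,0,-0.25,-5,-18,-16,0,0,0,-0.25,-5,-22,-16,0,0,0,-0.25,-5,-25,-16,0,0,0,-0.25,-5,-25,-16,0,0,0,-0.25,-5,-25,-16,0,0,0,-0.25]'
python3 - <<'E'
from h import *
snap("top","t9");snap("side","s9")
c=np.zeros((600,800,3),np.uint8)
def g(f,x,y,w,h,k): return cv2.resize(cv2.imread(f"pics/{f}.png")[y:y+h,x:x+w],(w*k,h*k),interpolation=cv2.INTER_CUBIC)
c[:600,:300]=g("s9",290,155,50,100,6);c[:400,310:710]=g("t9",340,195,100,100,4)
cv2.imwrite("pics/c9.png",c)
E
```

```text
clock: 16.7
tcp_pos: [462.7, -121.6, 56.8]
tcp_rot: [[0.973, 0.231, -0.001], [0.231, -0.973, -0.001], [-0.001, 0.0, -1.0]]
wrist_force: [0.5, -0.6, 0.5]
opening: 32.0
gripper_force: 0.0
clock: 17.9
tcp_pos: [356.3, 111.6, 217.6]
tcp_rot: [[0.972, 0.235, 0.001], [0.235, -0.972, 0.0], [0.001, 0.0, -1.0]]
wrist_force: [-0.1, -0.9, -0.2]
opening: 31.8
gripper_force: 0.0
```

View pics/c9.png

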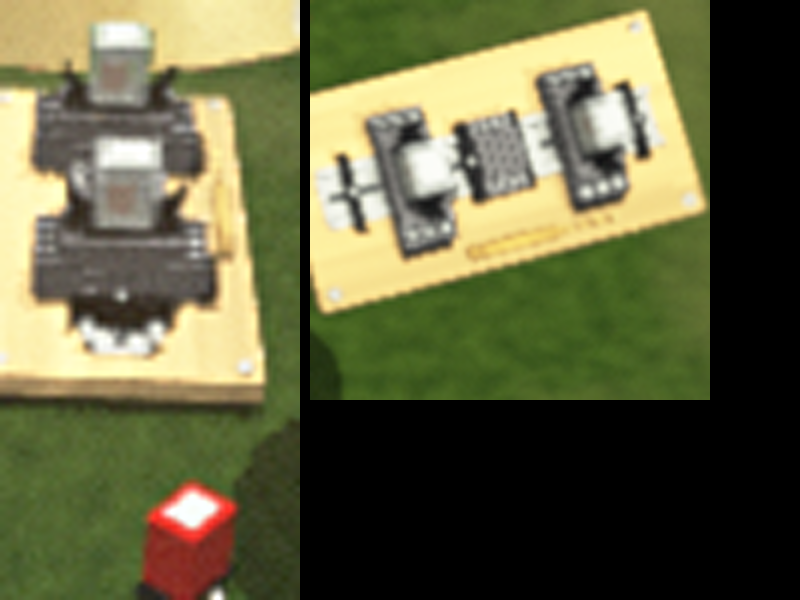

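The relay sits upright and fully home, matching the neighbouring one. Both catches are upright over its foot, and the bystanders are undisturbed. I'm handing in.

```bash
python3 -c "
from bench import ctrl
print(ctrl.finish_job())"
```

```text
the job is handed in; nothing more can be done
None
```

The spare relay is plugged fully home with both catches over its foot, and it held a steady pull of 11–12 N for over half a second; while I was finding that level the pull briefly reached 18.9 N, under the 20 N limit, and the job is handed in.

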